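# Start a self-tapping clamp knob in a mixing stand

### The arm

A 6-joint arm with a two-finger parallel gripper is mounted at the origin on the work surface. World frame = base frame: x ahead of the robot, y to its left, z up, the work surface at z = 0. Lengths are in m, angles in rad, forces in N, time in s.
With the tool pointing down it reaches from about 0.325 to 1 m from the base axis. Payload 5.1 kg.
Tool frame: the origin (TCP) lies between the finger pads; the fingertips stand 8 mm ahead of it and the grasp point (between the pads) lies 11 mm behind it; x points along the fingers, y is the direction in which the jaws open and shut, and the axes are right-handed (so a half turn about x gives the same grasp; the last joint's range is limited). The gripper opens to 85 mm and grips with 20 to 120 N. Pads are 22 mm wide; open, the fingers measure 114 mm over their backs; the gripper's body (76 mm by 85 mm) begins 54 mm behind the grasp point. The pads swing forward as they close: fully open they stand 13 mm farther back than shut.
Start: joints at [1.171, 0.124, 1.65, -0, 1.367, -0.083], TCP at [0.203, 0.618, 0.239] pointing down, gripper open.
Joint ranges: [-2.61, 2.61], [-1.02, 2.33], [0.03, 2.71], [-1.35, 4.49], [0.32, 2.68], [-2.91, 2.91]. Speed limits (rad/s): [2.57, 2.57, 3.14, 3.14, 3.14, 3.14].

### API

Orientations are given as a 3x3 rotation matrix whose columns are the frame's x, y, z axes.
In Python, from bench import arm gives the robot as it stands.
- The arm moves only by the tool servo_tool, never from a script. Its argument "plan" is a list of rows, each a list of 3 entries, a list of its own where there are three numbers: the shift along the tool's x, y, z in m, then the turn about the tool's x in degrees, then the gripper command: -1 is fully open, 1 is shut, values between are in proportion. A call has 1 to 5 rows; each row is the pose to reach, as a shift and turn from the pose commanded when the call began, along the tool's axes at that moment; what a row does not reach only later rows make up. A row lasts 1/8 s, in which the tool goes at most 62.5 mm and 10.7 degrees, less where a joint would pass 70% of its speed; a pose out of reach is approached as far as the arm can. A call with a gripper value outside its range is refused whole. The fingers move at their own pace and stop on an object; "force" is the grip in N (left out, the last holds). Time passes only in rows, so rows that repeat a pose let the fingers close. It gives the time, the measured TCP pose, the force and the opening at its end, in the units of the state.
- arm.get_obs(): the state, without advancing time (a new reading comes with each control period).
- arm.capture(name): name is "side" or "top" or "wrist"; returns a dict with "color" (384x512x3 uint8, red, green, blue), "depth" (384x512 float32, m along the optical axis (not along the pixel's ray), 0 where there is no reading), "fx", "fy", "cx", "cy" (pixels), "dist_coeffs" ([k1, k2, p1, p2, k3] as OpenCV has them; the pictures are not rectified), "xyz" and "attitude" of the camera in the world; the wrist camera has in their place "tool_from_camera" (4x4, takes a point from camera to tool coordinates, whose origin is the TCP and whose axes are the tool frame's). Camera axes: x right, y down, z forward; pixel columns grow to the right and rows downward; lengths in m; the calibration is good to about 2 mm. A picture is of the moment at which its call begins: read the wrist's pose just before it.
- arm.finish_job(): hands the job in, once; it reports no verdict.
The state is a dict: "clock": time; "joint_positions": joint angles; "qvel": joint speeds; "effort": joint torques, N m; "eef_pos": TCP position; "eef_rot": TCP orientation; "contact_force": force on the tool from outside, world axes, zero at the start; "wrist_torque": the same for the moment, N m; "opening": finger opening in m.
Only numpy, scipy, OpenCV 4.12 (cv2) and the standard library are available. Lean on these libraries where they do the work, as an engineer would, in place of code of your own. Each camera call takes 0.05 s, during which the arm holds its last target.

### The job

Take the tall black clamp knob out of the wooden rack and stand its steel self-tapping stud in the pilot hole of the grey boss on the half-built mixing stand. Push down firmly, about 15 N and never as much as 35 N, while turning it clockwise so that it cuts its first thread, until its flange sits down on the boss, then let go. Leave the other fittings and the things on the counter where they are.

Things in the scene. Friction and masses are not known exactly. Their poses are not given: they have to be found in the camera images.
- knob: the loose clamp knob, the only tall fitting in the rack, upright. From the bottom: steel self-tapping stud 12 mm across, 24 mm long, tapering to 9 mm at its flat tip; steel flange 34 mm across, 4 mm thick, resting on the rack's top; round fluted black grip 28 mm across, 38 mm high. 66 mm in all, 60 g. Origin at the stud's tip, z up its axis: the grip spans z = 28 to 66 mm
- knob_flange (a point): centre of the underside of the knob's flange, 24 mm above the stud's tip. With the stud dropped in the pilot hole it is 5 mm above the boss; about 5/6 of a turn under push brings it down on the boss, where it stops sinking. Several grasps may be used: let go, the knob stays as it is
- boss_hole (a point): centre of the pilot hole's mouth in the boss's flat top, 84 mm above the counter. Vertical hole 13 mm across. The stud drops freely 19 mm into it; there it bites only if pushed down with more than about 10 N while turned clockwise seen from above (0.03 N m): it then sinks 6 mm a turn. With less push it just spins; push alone does nothing; anticlockwise backs it out
- boss: grey plastic boss, 46 mm square, 34 mm high, at the free end of a short springy arm of the stand; origin at the centre of the block's underside, 34 mm below the hole's mouth. It yields downwards about 1 mm for 6 N (at most 9 mm) and springs back when released. About 15 N of push is right; the plastic cracks at 35 N
- stand: the half-built mixing stand, fixed to the counter: dark base plate 200 x 180 mm, 12 mm thick, its origin at the centre of the plate's underside. The pilot hole lies 50 mm towards its -x from the origin; two aluminium posts 20 mm across stand at x = 50, y = +-70 mm, 127 mm above the counter, joined by a black cross bar that carries the arm
- rack: fixed wooden rack, 64 mm (x) by 190 mm (y), 34 mm high, origin at the centre of its underside, with three holes 18 mm across on its y axis at -62, 0 and +62 mm, in each of which one fitting stands (which is in which hole varies)
- pin: loose steel locating pin standing in the rack: stud 12 mm across, low round steel head 30 mm across and 7 mm high resting on the rack; not needed. Origin at the bottom of its stud
- foot: loose levelling foot standing in the rack: stud 12 mm across, low black plastic disc head 38 mm across and 12 mm high resting on the rack; not needed. Origin at the bottom of its stud
- jar_white: loose white plastic jar with yellow lid, 68 mm across, 75 mm high, on the counter; bystander. Origin at the centre of its underside
- jar_blue: loose white plastic jar with blue lid, 72 mm across, 95 mm high, on the counter; bystander. Origin at the centre of its underside
- cup: loose white plastic cup, 60 mm across, 60 mm high, on the counter; bystander. Origin at the centre of its underside
- spatula: loose spatula lying on the counter; bystander
There are look-alikes about, which are no part of the job. What is shaped like the rack but red or yellow is not meant.

How it is judged:
By the outcome, as a careful person would: the job done as asked, in the order asked, and still so for the second after the job is handed in, with the robot touching nothing.
It also fails if it takes over 72 s, if anything falls off the work surface, if the arm or the gripper's body presses on something with over 40 N, if the wrist force passes 120 N, or if a joint passes its speed limit or range.

## Working session

There is one attempt and no reset: what is moved stays moved. The work goes in short steps, Python scripts to look and compute and a tool call to move; the robot and the scene stay as the last step left them, time stands still between calls to the robot, and variables do not carry over. Pictures are saved under pics/ and viewed, and the job is handed in when it is done.

Besides the shell and the picture viewer there is one more tool, called after "Request:" as name([rows], argument=value, ...), one row to a line, values as JSON. servo_tool: Moves the arm, as the interface text tells. Its arguments: {"type":"object","properties":{"plan":{"type":"array"},"force":{"type":"number"}},"required":["plan"]}

```bash
mkdir -p pics; ls; cat > h.py <<'E'
import numpy as np, cv2
from bench import arm
def save(c,n): cv2.imwrite('pics/'+n, cv2.cvtColor(c['color'],cv2.COLOR_RGB2BGR))
def K(c): return np.array([[c['fx'],0,c['cx']],[0,c['fy'],c['cy']],[0,0,1.]])
def pose(c,obs=None):
    if 'xyz' in c: return np.array(c['attitude']),np.array(c['xyz'])
    R=np.array(obs['eef_rot']);t=np.array(obs['eef_pos']);T=np.array(c['tool_from_camera'])
    return R@T[:3,:3],R@T[:3,3]+t
def cloud(c,obs=None):
    h,w=c['depth'].shape
    u,v=np.meshgrid(np.arange(w),np.arange(h))
    p=cv2.undistortPoints(np.stack([u,v],-1).reshape(-1,1,2).astype(np.float64),K(c),np.array(c['dist_coeffs'])).reshape(h,w,2)
    d=c['depth'].astype(float)
    P=np.stack([p[...,0]*d,p[...,1]*d,d],-1)
    R,t=pose(c,obs)
    W=P@R.T+t; W[d==0]=np.nan
    return W
E
python3 - <<'E'
from h import *
o=arm.get_obs()
for k,v in o.items(): print(k,np.round(v,4).tolist())
for n in ['side','top','wrist']:
    c=arm.capture(n); save(c,n+'0.png'); np.savez(n+'0.npz',W=cloud(c,o))
    if n!='wrist': print(n,c['xyz'],np.array(c['attitude']).round(3).tolist())
    else: print(np.array(c['tool_from_camera']).round(4).tolist())
E
```

```text
pics
clock 0.0
joint_positions [1.1714, 0.1245, 1.6517, 0.0, 1.3675, -0.0826]
qvel [-0.0013, 0.0002, 0.0012, 0.0007, 0.0011, 0.0008]
effort [-0.0028, -42.3603, -36.5455, -0.0002, 0.0068, 0.0]
eef_pos [0.2023, 0.6171, 0.238]
eef_rot [[-0.0008, 0.3115, 0.9502], [-0.0019, 0.9502, -0.3115], [-1.0, -0.0021, -0.0002]]
contact_force [0.4207, -0.2113, -0.9919]
wrist_torque [0.0033, 0.0134, 0.0089]
opening 0.0853
side [ 0.11809743 -0.76830798  1.06423924] [[0.869, -0.373, 0.325], [-0.495, -0.649, 0.578], [-0.004, -0.663, -0.749]]
top [0.34919439 0.02086122 1.3033654 ] [[0.005, -0.99, 0.14], [-1.0, -0.006, -0.006], [0.007, -0.14, -0.99]]
[[0.0003, -0.2661, 0.9639, -0.1333], [1.0, 0.0004, -0.0002, -0.0007], [-0.0004, 0.9639, 0.2661, -0.0662], [0.0, 0.0, 0.0, 1.0]]
```

View pics/side0.png

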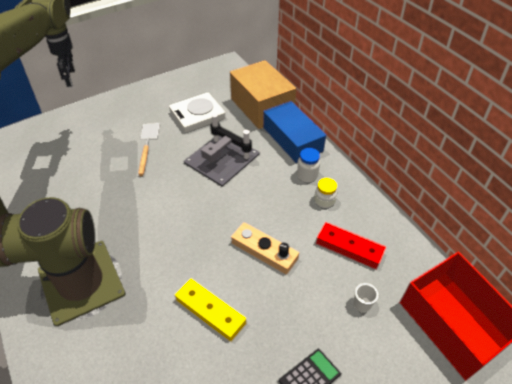

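View pics/top0.png

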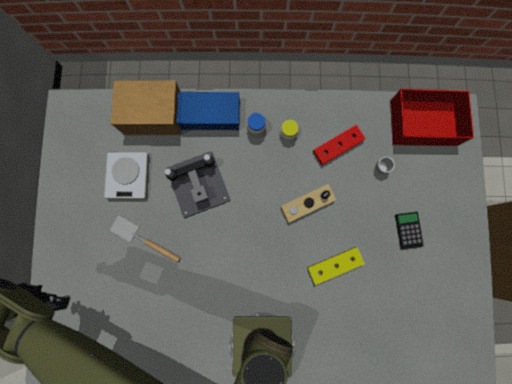

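View pics/wrist0.png

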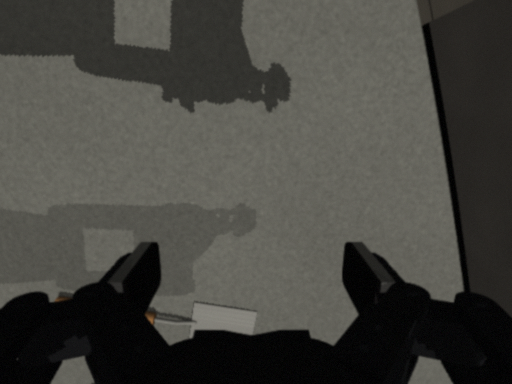

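The top view shows the wooden rack at about (308,204), with the knob at (326,195). The stand's boss is at about (199,193) and the posts at (172,172) and (208,158). The jars are at (257,123) and (289,130). Next I'll measure positions.

```bash
python3 - <<'E'
from h import *
W=np.load('top0.npz')['W']
def m(sel,reg): 
    u0,u1,v0,v1=reg
    P=W[v0:v1,u0:u1].reshape(-1,3); P=P[np.isfinite(P).all(1)]
    P=P[(P[:,2]>sel[0])&(P[:,2]<sel[1])]
    return P
P=m((.027,.04),(270,345,175,230)); r=cv2.minAreaRect((P[:,:2]*1000).astype(np.float32)); print('rack top',len(P),r, np.median(P[:,2]))
P=m((.06,.12),(270,345,175,230)); print('knob',len(P),P.mean(0),P.min(0),P.max(0))
P=m((.078,.09),(160,235,150,220)); print('boss',len(P),P.mean(0),P.min(0),P.max(0))
P=m((.005,.02),(160,235,150,220)); print('plate',len(P),cv2.minAreaRect((P[:,:2]*1000).astype(np.float32)),np.median(P[:,2]))
P=m((.1,.2),(160,235,150,220)); print('bar',len(P),cv2.minAreaRect((P[:,:2]*1000).astype(np.float32)),P[:,2].max())
c=arm.capture('top')
im=cv2.cvtColor(c['color'],cv2.COLOR_RGB2BGR)[140:235,150:350]
cv2.imwrite('pics/topz.png',cv2.resize(im,None,fx=4,fy=4,interpolation=cv2.INTER_CUBIC))
c=arm.capture('side')
im=cv2.cvtColor(c['color'],cv2.COLOR_RGB2BGR)[105:280,170:340]
cv2.imwrite('pics/sidez.png',cv2.resize(im,None,fx=3.4,fy=3.4,interpolation=cv2.INTER_CUBIC))
E
```

```text
rack top 763 ((501.36663818359375, -162.19314575195312), (64.03687286376953, 191.68283081054688), 25.422117233276367) 0.03277846381971017
knob 55 [ 0.52746987 -0.21780299  0.07370459] [ 0.51373394 -0.23042363  0.06110409] [ 0.54046128 -0.20479595  0.08104368]
boss 331 [0.56968216 0.23589859 0.08221718] [0.49751414 0.17103378 0.07800454] [0.66048756 0.33756754 0.08905911]
plate 1803 ((570.7487182617188, 248.1316680908203), (243.2978973388672, 251.04257202148438), 1.7806566953659058) 0.010758180442007603
bar 75 ((618.3219604492188, 255.4390869140625), (19.579866409301758, 158.20957946777344), 21.212379455566406) 0.12892024468436247
```

View pics/topz.png

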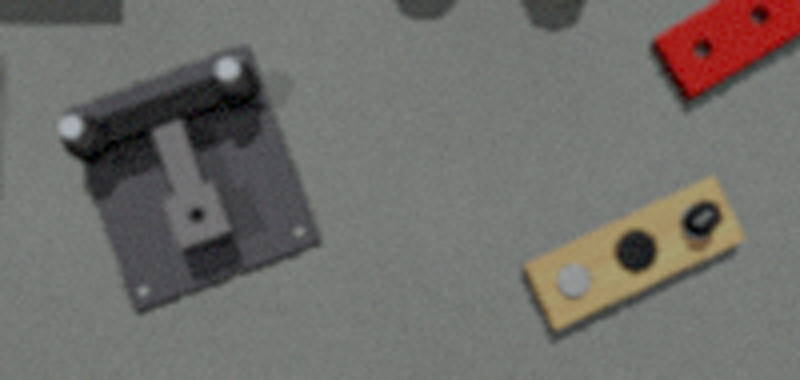

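View pics/sidez.png

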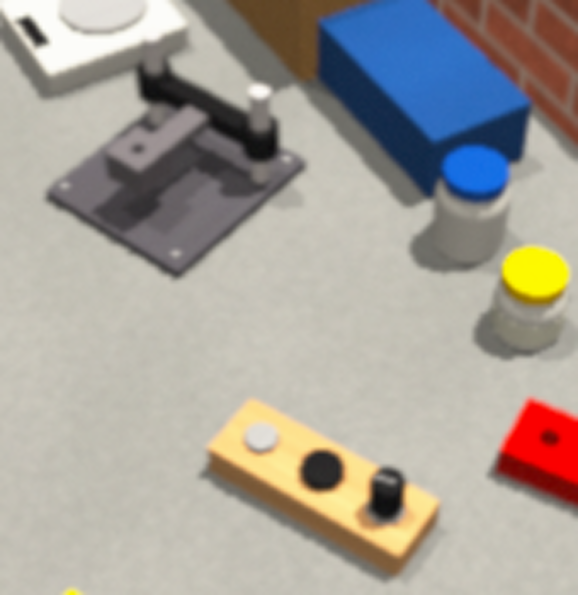

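```bash
cat >> h.py <<'E'
def ray(c,u,v,z,obs=None):
    p=cv2.undistortPoints(np.array([[[u,v]]],float),K(c),np.array(c['dist_coeffs'])).reshape(2)
    R,t=pose(c,obs); d=R@np.array([p[0],p[1],1]); return t+d*(z-t[2])/d[2]
def shift(target,yaw=None,o=None):
    o=o or arm.get_obs(); R=np.array(o['eef_rot']); d=np.array(target)-np.array(o['eef_pos'])
    y=np.degrees(np.arctan2(R[1,1],R[0,1]))
    print('shift mm',(R.T@d*1000).round(1),'jaw yaw',round(y,1), 'turn', None if yaw is None else round(y-yaw,1),'q6',round(o['joint_positions'][5],3),'q1',round(o['joint_positions'][0],3))
E
python3 - <<'E'
from h import *
c=arm.capture('top')
h=ray(c,199.2,193.5,.084);print('hole',h)
a=ray(c,150+70/4,140+127/4,.127);b=ray(c,150+228/4,140+69/4,.127);print('posts',a,b)
d=(b-a)/np.linalg.norm(b-a); m=(a+b)/2; x=np.array([-d[1],d[0],0]);print(np.linalg.norm(b-a),m-100e-3*x, x)
c=arm.capture('side')
print('hole side',ray(c,170+138/3.4,105+148/3.4,.084))
shift([*h[:2],.22],None)
E
```

```text
hole [0.5236065  0.21894501 0.084     ]
posts [0.59039509 0.32073497 0.127     ] [0.64073734 0.18933856 0.127     ]
0.14071019930349393 [0.52218534 0.21925951 0.127     ] [0.93380876 0.35777256 0.        ]
hole side [0.52786501 0.21949988 0.084     ]
shift mm [  19.2 -278.7  429.3] jaw yaw 71.9 turn None q6 -0.083 q1 1.171
```

Request:
servo_tool([
  [[0.0, -0.06, 0.09], 0, -1],
  [[0.01, -0.11, 0.17], 0, -1],
  [[0.015, -0.16, 0.25], 0, -1],
  [[0.02, -0.21, 0.33], 0, -1],
  [[0.02, -0.279, 0.43], 0, -1],
])

```text
clock: 0.98
eef_pos: [0.4001, 0.3736, 0.2256]
eef_rot: [[0.0, 0.311, 0.95], [0.0, 0.95, -0.311], [-1.0, 0.0, 0.0]]
contact_force: [1.3, 0.9, -0.3]
opening: 0.0854
```

Request:
servo_tool([
  [[0.0, 0, 0], 0, -1],
  [[0.0, 0, 0], 0, -1],
])

```text
clock: 1.23
eef_pos: [0.3992, 0.3753, 0.2257]
eef_rot: [[-0.0, 0.312, 0.95], [0.001, 0.95, -0.312], [-1.0, 0.0, -0.0]]
contact_force: [0.1, 0.1, 0.2]
opening: 0.0856
```

```bash
python3 - <<'E'
from h import *
shift([.5235,.219,.22],40)
o=arm.get_obs();print(o['eef_pos'],o['contact_force'])
c=arm.capture('wrist');save(c,'w1.png')
E
```

```text
shift mm [   5.6 -109.7  166.9] jaw yaw 71.8 turn 31.8 q6 -0.597 q1 0.656
[0.39924012 0.37534832 0.22566475] [0.11890372 0.05796499 0.21735708]
```

Request:
servo_tool([
  [[0.002, -0.03, 0.045], 0, -1],
  [[0.004, -0.06, 0.09], 0, -1],
  [[0.005, -0.09, 0.135], 0, -1],
  [[0.006, -0.11, 0.167], 0, -1],
  [[0.006, -0.11, 0.167], 0, -1],
])

```text
clock: 1.9
eef_pos: [0.5243, 0.2186, 0.2194]
eef_rot: [[-0.0, 0.312, 0.95], [-0.0, 0.95, -0.312], [-1.0, -0.0, -0.0]]
contact_force: [0.1, 0.2, 0.0]
opening: 0.0854
```

```bash
python3 - <<'E'
from h import *
shift([.5235,.219,.22],40)
o=arm.get_obs();print(o['eef_pos'],np.abs(o['qvel']).max())
c=arm.capture('wrist');save(c,'w2.png')
import pickle;pickle.dump((c,o),open('w2.pkl','wb'))
E
```

```text
shift mm [-0.6  0.1 -0.9] jaw yaw 71.8 turn 31.8 q6 -0.953 q1 0.301
[0.52430406 0.21863802 0.21941101] 0.04139651645113633
```

View pics/w2.png

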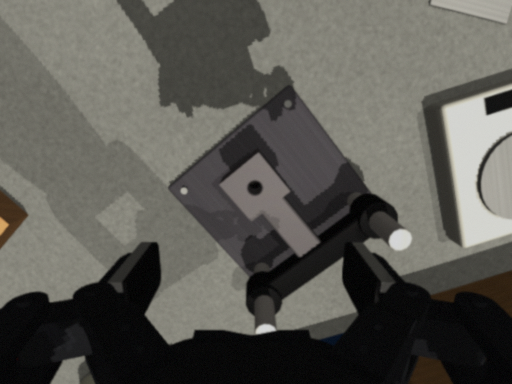

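The wrist image shows the boss with its dark hole at about (255,187), well ahead of the fingers. I'll get the centroid at sub-pixel accuracy.

```bash
python3 - <<'E'
from h import *
import pickle;c,o=pickle.load(open('w2.pkl','rb'))
g=cv2.cvtColor(c['color'],cv2.COLOR_RGB2GRAY).astype(float)
s=g[170:205,238:275]; w=np.clip(60-s,0,None)
print(np.percentile(s,[1,5,20,50]))
n,l,st,ce=cv2.connectedComponentsWithStats((s<65).astype(np.uint8))
for i in range(1,n): print(st[i],ce[i]+[238,170])
i=1+st[1:,4].argmax(); u,v=ce[i]+[238,170]
W=cloud(c,o); print('top z near',np.nanmedian(W[165:175,245:268,2]),np.nanmedian(W[185:195,225:243,2]))
print(ray(c,u,v,.084,o), W[int(v),int(u)])
E
```

```text
[  8.  24. 113. 120.]
[36  0  1  1  1] [274. 170.]
[ 10  11  14  14 160] [254.54375 187.36875]
top z near 0.08263752128294768 0.08268696801609066
[0.52613214 0.22042352 0.084     ] [0.53042571 0.21868747 0.06410765]
```

Request:
servo_tool([
  [[0, 0, 0], 10.5, -1],
  [[0, 0, 0], 21, -1],
  [[0, 0, 0], 31.5, -1],
  [[0, 0, 0], 42, -1],
  [[0, 0, 0], 52.5, -1],
])

```text
clock: 2.58
eef_pos: [0.5224, 0.221, 0.2196]
eef_rot: [[-0.0, 0.944, 0.329], [0.0, 0.329, -0.944], [-1.0, -0.0, -0.0]]
contact_force: [-0.4, 0.1, 0.1]
opening: 0.0853
```

Request:
servo_tool([
  [[0, 0, 0], 10.5, -1],
  [[0, 0, 0], 21, -1],
  [[0, 0, 0], 31.5, -1],
  [[0, 0, 0], 42, -1],
  [[0, 0, 0], 52.5, -1],
])

```text
clock: 3.2
eef_pos: [0.5224, 0.221, 0.2196]
eef_rot: [[-0.0, 0.836, -0.549], [0.0, -0.549, -0.836], [-1.0, -0.0, -0.0]]
contact_force: [0.6, -0.1, 0.2]
opening: 0.0852
```

Request:
servo_tool([
  [[0, 0, 0], 10.5, -1],
  [[0, 0, 0], 21, -1],
  [[0, 0, 0], 31.5, -1],
  [[0, 0, 0], 42, -1],
  [[0, 0, 0], 52.5, -1],
])

```text
clock: 3.82
eef_pos: [0.5224, 0.221, 0.2196]
eef_rot: [[-0.0, 0.073, -0.997], [0.0, -0.997, -0.073], [-1.0, -0.0, 0.0]]
contact_force: [0.2, -0.4, -0.9]
opening: 0.0855
```

Request:
servo_tool([
  [[0, 0, 0], 10.5, -1],
  [[0, 0, 0], 21, -1],
  [[0, 0, 0], 22.5, -1],
  [[0, 0, 0], 22.5, -1],
])

```text
clock: 4.32
eef_pos: [0.523, 0.2199, 0.2195]
eef_rot: [[-0.0, -0.308, -0.951], [0.0, -0.951, 0.308], [-1.0, -0.0, 0.0]]
contact_force: [0.7, -0.3, 1.1]
opening: 0.0854
```

```bash
python3 - <<'E'
from h import *
import pickle
o=arm.get_obs();print(o['eef_pos'],np.abs(o['qvel']).max())
c=arm.capture('wrist');save(c,'w3.png');pickle.dump((c,o),open('w3.pkl','wb'))
shift([.53,-.215,.2],-154.6,o)
E
```

```text
[0.52299628 0.21991131 0.21953137] 0.011190025031047483
shift mm [  19.5  411.7 -140.5] jaw yaw -107.9 turn 46.7 q6 2.187 q1 0.303
```

View pics/w3.png

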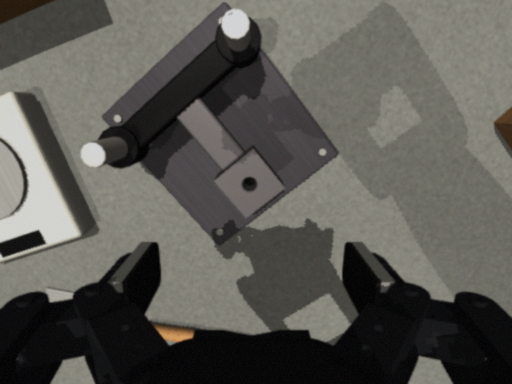

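The boss hole is now at about (250,184).

```bash
cat >> h.py <<'E'
def dark(c,u0,v0,r=14,th=65):
    g=cv2.cvtColor(c['color'],cv2.COLOR_RGB2GRAY)
    s=g[v0-r:v0+r+1,u0-r:u0+r+1]
    n,l,st,ce=cv2.connectedComponentsWithStats((s<th).astype(np.uint8))
    i=l[np.unravel_index(np.argmin(np.where(l==l[r,r],0,1)),l.shape)]
    i=1+st[1:,4].argmax(); print(st[i],ce[i]+[u0-r,v0-r]); return ce[i]+[u0-r,v0-r]
E
python3 - <<'E'
from h import *
import pickle
for f,u,v in (('w2',255,187),('w3',250,184)):
    c,o=pickle.load(open(f+'.pkl','rb')); p=dark(c,u,v); print(ray(c,*p,.084,o))
E
```

```text
[  7   8  14  14 160] [254.54375 187.36875]
[0.52613214 0.22042352 0.084     ]
[  6   7  15  14 164] [249.         183.57926829]
[0.52757625 0.21962131 0.084     ]
```

Request:
servo_tool([
  [[0.0, 0.05, -0.017], 5, -1],
  [[0.0, 0.105, -0.036], 11, -1],
  [[0.0, 0.16, -0.055], 18, -1],
  [[0.0, 0.215, -0.073], 24, -1],
  [[0.0, 0.27, -0.092], 30, -1],
])

```text
clock: 5.0
eef_pos: [0.5267, -0.068, 0.2198]
eef_rot: [[0.001, -0.746, -0.666], [-0.0, -0.666, 0.746], [-1.0, -0.001, -0.001]]
contact_force: [1.1, 0.3, -0.1]
opening: 0.0859
```

```bash
python3 - <<'E'
from h import *
shift([.53,-.215,.2],-154.6)
E
```

```text
shift mm [  19.8   95.5 -111.8] jaw yaw -138.2 turn 16.4 q6 2.183 q1 -0.23
```

Request:
servo_tool([
  [[0.005, 0.035, -0.04], 5, -1],
  [[0.01, 0.068, -0.08], 11, -1],
  [[0.0195, 0.095, -0.111], 16.5, -1],
  [[0.0195, 0.095, -0.111], 16.5, -1],
])

```text
clock: 5.5
eef_pos: [0.5296, -0.2145, 0.199]
eef_rot: [[-0.002, -0.905, -0.426], [0.001, -0.426, 0.905], [-1.0, 0.001, 0.001]]
contact_force: [1.1, 0.2, 0.3]
opening: 0.0854
```

```bash
python3 - <<'E'
from h import *
import pickle
o=arm.get_obs();print(o['eef_pos'],np.abs(o['qvel']).max())
c=arm.capture('wrist');save(c,'w4.png');pickle.dump((c,o),open('w4.pkl','wb'))
shift([.528,-.218,.2],-154.6,o)
W=cloud(c,o);P=W[:240].reshape(-1,3);P=P[np.isfinite(P).all(1)]
Q=P[(P[:,2]>.068)&(P[:,2]<.09)&(np.hypot(P[:,0]-.528,P[:,1]+.218)<.04)];print(len(Q),Q.mean(0),(Q.min(0)+Q.max(0))/2,np.ptp(Q,0),cv2.minEnclosingCircle((Q[:,:2]*1000).astype(np.float32)))
E
```

```text
[ 0.52955048 -0.21447408  0.19898481] 0.047732260011363485
shift mm [-1.   2.9 -2.5] jaw yaw -154.8 turn -0.2 q6 2.223 q1 -0.479
830 [ 0.53094487 -0.22151145  0.0743323 ] [ 0.53043675 -0.22080034  0.07226589] [0.02880713 0.02868593 0.0085022 ] ((530.5132446289062, -220.76820373535156), 14.742594718933105)
```

View pics/w4.png

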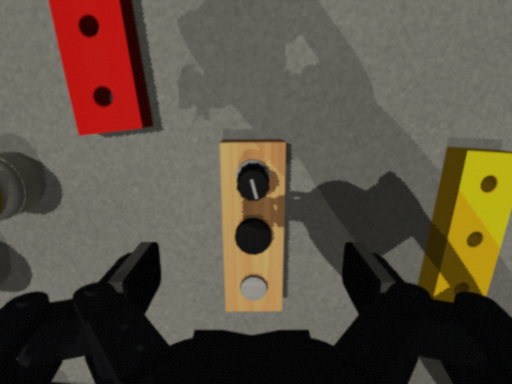

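The knob's top is at about (253,182), with the foot at (254,236) and the pin at (254,288) along the rack. The jaws will close across the rack, clear of the neighbours.

Request:
servo_tool([
  [[0.02, 0.002, -0.0055], 0, -1],
  [[0.065, 0.002, -0.0055], 0, -1],
  [[0.105, 0.002, -0.0055], 0, -1],
  [[0.105, 0.002, -0.0055], 0, -1],
])

```text
clock: 6.05
eef_pos: [0.5277, -0.2156, 0.0901]
eef_rot: [[-0.008, -0.903, -0.43], [0.004, -0.43, 0.903], [-1.0, 0.006, 0.008]]
contact_force: [0.5, -0.2, 0.0]
opening: 0.0856
```

```bash
python3 - <<'E'
from h import *
o=arm.get_obs();print(o['eef_pos'],o['contact_force'])
c=arm.capture('wrist');save(c,'w5.png')
shift([.5302,-.2203,.05],-154.6,o)
W=cloud(c,o);P=W.reshape(-1,3);P=P[np.isfinite(P).all(1)]
Q=P[(P[:,2]>.068)&(P[:,2]<.085)&(np.hypot(P[:,0]-.53,P[:,1]+.22)<.026)];print(len(Q),cv2.minEnclosingCircle((Q[:,:2]*1000).astype(np.float32)))
E
```

```text
[ 0.52770677 -0.21564034  0.09011924] [ 0.51147381 -0.1684384   0.02286097]
shift mm [40.1 -0.5 -5.6] jaw yaw -154.5 turn 0.1 q6 2.215 q1 -0.482
2219 ((530.4712524414062, -220.80690002441406), 15.080724716186523)
```

View pics/w5.png

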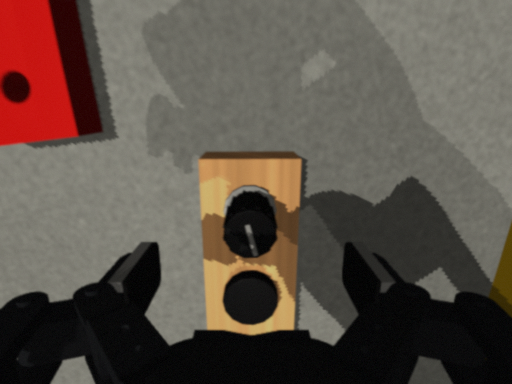

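Request:
servo_tool([
  [[0.0, 0, -0.003], 0, -1],
  [[0.0, 0, -0.003], 0, -1],
])

```text
clock: 6.35
eef_pos: [0.5336, -0.2218, 0.0975]
eef_rot: [[0.004, -0.904, -0.428], [-0.002, -0.428, 0.904], [-1.0, -0.002, -0.003]]
contact_force: [-0.3, 0.2, -0.2]
opening: 0.0855
```

```bash
python3 - <<'E'
from h import *
o=arm.get_obs();print(o['eef_pos'],o['contact_force'],np.array(o['eef_rot']).round(4).tolist())
shift([.5302,-.2203,.05],-154.6,o)
E
```

```text
[ 0.5335768  -0.22180143  0.0974585 ] [-0.3410586   0.23829935 -0.19982336] [[0.0037, -0.9036, -0.4283], [-0.002, -0.4284, 0.9036], [-1.0, -0.0025, -0.0034]]
shift mm [47.4  2.5  3. ] jaw yaw -154.6 turn -0.0 q6 2.212 q1 -0.487
```

Request:
servo_tool([
  [[0.0, 0, 0], 0, -1],
  [[0.0, 0, 0], 0, -1],
  [[0.0, 0, 0], 0, -1],
])

```text
clock: 6.72
eef_pos: [0.532, -0.2211, 0.0952]
eef_rot: [[0.0, -0.904, -0.428], [-0.0, -0.428, 0.904], [-1.0, -0.0, -0.0]]
contact_force: [-0.3, -0.3, 0.5]
opening: 0.085
```

```bash
python3 - <<'E'
from h import *
o=arm.get_obs();print(o['eef_pos'])
shift([.5302,-.2203,.05],-154.6,o)
E
```

```text
[ 0.53203974 -0.22108946  0.09517929]
shift mm [45.2  1.3  1.5] jaw yaw -154.7 turn -0.1 q6 2.212 q1 -0.487
```

Settled. I'll descend gently.

Request:
servo_tool([
  [[0.012, 0.001, 0.0015], 0, -1],
  [[0.024, 0.001, 0.0015], 0, -1],
  [[0.036, 0.001, 0.0015], 0, -1],
  [[0.045, 0.001, 0.0015], 0, -1],
  [[0.045, 0.001, 0.0015], 0, -1],
])

```text
clock: 7.35
eef_pos: [0.5298, -0.2197, 0.0487]
eef_rot: [[-0.002, -0.904, -0.428], [0.001, -0.428, 0.904], [-1.0, 0.001, 0.002]]
contact_force: [0.0, -0.3, 0.5]
opening: 0.0855
```

Request:
servo_tool([
  [[0.0, 0, 0], 0, -1],
  [[0.0, 0, 0], 0, -1],
])

```text
clock: 7.6
eef_pos: [0.531, -0.2203, 0.0507]
eef_rot: [[0.001, -0.904, -0.428], [-0.001, -0.428, 0.904], [-1.0, -0.001, -0.001]]
contact_force: [0.4, 0.5, 0.5]
opening: 0.0855
```

```bash
python3 - <<'E'
from h import *
o=arm.get_obs();print(o['eef_pos'],o['contact_force'])
shift([.5302,-.2203,.05],-154.6,o)
c=arm.capture('wrist');save(c,'w6.png')
E
```

```text
[ 0.53095385 -0.22034848  0.05068723] [0.35775482 0.54787349 0.45044284]
shift mm [0.7 0.7 0.4] jaw yaw -154.7 turn -0.1 q6 2.212 q1 -0.487
```

View pics/w6.png

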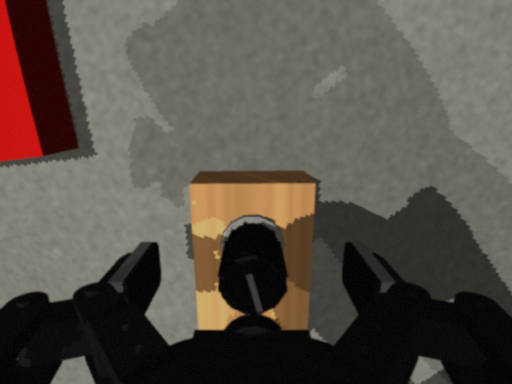

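The knob sits between the open jaws with its top at about (253,285), clear of the foot. Closing now.

Request:
servo_tool([
  [[0, 0, 0], 0, 1],
  [[0, 0, 0], 0, 1],
  [[0, 0, 0], 0, 1],
  [[0, 0, 0], 0, 1],
  [[0, 0, 0], 0, 1],
], force=60)

```text
clock: 8.28
eef_pos: [0.5307, -0.2202, 0.0503]
eef_rot: [[0.001, -0.904, -0.428], [-0.0, -0.428, 0.904], [-1.0, -0.0, -0.0]]
contact_force: [-0.2, -0.8, 1.9]
opening: 0.0264
```

```bash
python3 - <<'E'
from h import *
o=arm.get_obs();print(o['eef_pos'],o['contact_force'],o['opening'])
c=arm.capture('wrist');save(c,'w7.png')
E
```

```text
[ 0.53072575 -0.22023919  0.05029583] [-0.15118684 -0.79688067  1.90892443] 0.026384882903319487
```

View pics/w7.png

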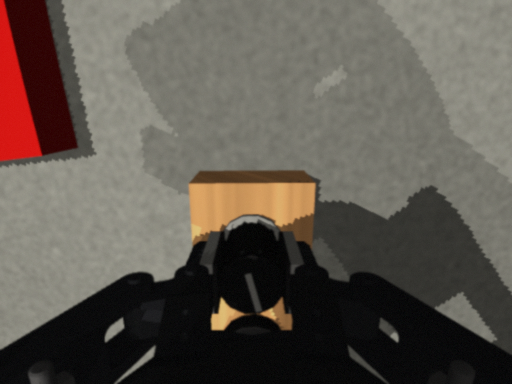

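Request:
servo_tool([
  [[-0.015, 0, 0], 0, 1],
  [[-0.035, 0, 0], 0, 1],
  [[-0.06, 0, 0], 0, 1],
  [[-0.09, 0, 0], -8, 1],
  [[-0.12, 0, 0], -18, 1],
])

```text
clock: 8.95
eef_pos: [0.5307, -0.2202, 0.1727]
eef_rot: [[0.002, -0.723, -0.69], [-0.001, -0.69, 0.723], [-1.0, -0.001, -0.002]]
contact_force: [0.2, 0.0, -1.6]
opening: 0.0267
```

```bash
python3 - <<'E'
from h import *
o=arm.get_obs();print(o['eef_pos'],o['contact_force'],o['opening'])
shift([.527,.22,.2],174,o)
c=arm.capture('wrist');save(c,'w8.png')
E
```

```text
[ 0.53067708 -0.22019421  0.17268627] [ 0.23499602  0.02911029 -1.64175527] 0.02672100269683794
shift mm [ -27.7 -301.3  320.9] jaw yaw -136.3 turn -310.3 q6 1.893 q1 -0.487
```

View pics/w8.png

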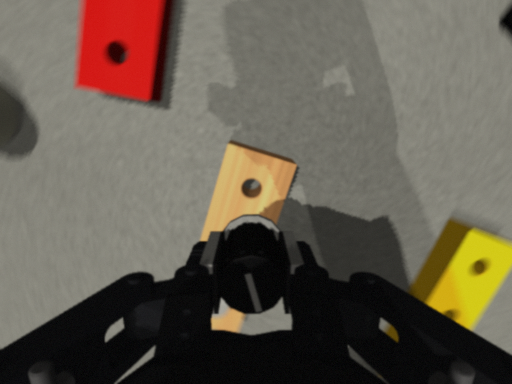

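The knob is lifted, and its rack hole is empty at (251,188). Now I'll carry it to the boss while unwinding joint 6.

Request:
servo_tool([
  [[-0.005, -0.015, 0.016], -10, 1],
  [[-0.012, -0.045, 0.048], -20, 1],
  [[-0.02, -0.08, 0.085], -30, 1],
  [[-0.028, -0.115, 0.122], -40, 1],
  [[-0.028, -0.15, 0.16], -50, 1],
])

```text
clock: 9.62
eef_pos: [0.5301, 0.0007, 0.1998]
eef_rot: [[0.003, 0.061, -0.998], [-0.0, -0.998, -0.061], [-1.0, 0.0, -0.003]]
contact_force: [0.9, 0.6, -0.5]
opening: 0.0267
```

```bash
python3 - <<'E'
from h import *
o=arm.get_obs();print(o['eef_pos'])
shift([.527,.22,.2],174,o)
E
```

```text
[0.53013162 0.00065407 0.19975822]
shift mm [  -0.3 -219.1  -10.3] jaw yaw -86.5 turn -260.5 q6 1.409 q1 -0.1
```

Request:
servo_tool([
  [[0, -0.05, -0.002], -10, 1],
  [[0, -0.1, -0.004], -20, 1],
  [[0, -0.15, -0.006], -30, 1],
  [[0, -0.19, -0.008], -40, 1],
  [[0, -0.21, -0.009], -50, 1],
])

```text
clock: 10.25
eef_pos: [0.5261, 0.2114, 0.1987]
eef_rot: [[0.001, 0.805, -0.593], [0.0, -0.593, -0.805], [-1.0, 0.0, -0.001]]
contact_force: [0.3, -1.3, -0.4]
opening: 0.0266
```

Request:
servo_tool([
  [[0, 0, 0], -10.5, 1],
  [[0, 0, 0], -21, 1],
  [[0, 0, 0], -31.5, 1],
  [[0, 0, 0], -42, 1],
  [[0, 0, 0], -52.5, 1],
])

```text
clock: 10.88
eef_pos: [0.5264, 0.2094, 0.1986]
eef_rot: [[0.001, 0.961, 0.277], [0.0, 0.277, -0.961], [-1.0, 0.001, 0.0]]
contact_force: [-0.2, 0.2, -0.5]
opening: 0.0265
```

Request:
servo_tool([
  [[0, 0, 0], -10.5, 1],
  [[0, 0, 0], -21, 1],
  [[0, 0, 0], -31.5, 1],
  [[0, 0, 0], -42, 1],
  [[0, 0, 0], -52.5, 1],
])

```text
clock: 11.5
eef_pos: [0.5265, 0.2094, 0.1986]
eef_rot: [[0.001, 0.366, 0.931], [0.0, 0.931, -0.366], [-1.0, 0.0, 0.001]]
contact_force: [-0.7, -0.3, -1.3]
opening: 0.0265
```

Request:
servo_tool([
  [[0, 0, 0], -10.5, 1],
  [[0, 0, 0], -21, 1],
  [[0, 0, 0], -31.5, 1],
  [[0, 0, 0], -42, 1],
  [[0, 0, 0], -52.5, 1],
])

```text
clock: 12.12
eef_pos: [0.5265, 0.2094, 0.1986]
eef_rot: [[0.001, -0.516, 0.857], [0.0, 0.857, 0.516], [-1.0, -0.0, 0.001]]
contact_force: [-1.2, 0.1, -0.2]
opening: 0.0266
```

```bash
python3 - <<'E'
from h import *
o=arm.get_obs();print(o['eef_pos'])
shift([.527,.22,.16],174,o)
E
```

```text
[0.52646239 0.20939361 0.19860299]
shift mm [38.6  8.8  5.9] jaw yaw 121.0 turn -53.0 q6 -1.829 q1 0.284
```

Request:
servo_tool([
  [[0, 0.002, 0.001], -10.5, 1],
  [[0.01, 0.004, 0.003], -21, 1],
  [[0.02, 0.006, 0.004], -31.5, 1],
  [[0.03, 0.009, 0.006], -42, 1],
  [[0.036, 0.009, 0.006], -52.5, 1],
])

```text
clock: 12.75
eef_pos: [0.5268, 0.2203, 0.1619]
eef_rot: [[0.0, -0.994, 0.112], [0.0, 0.112, 0.994], [-1.0, -0.0, 0.0]]
contact_force: [0.4, -0.7, -0.6]
opening: 0.0264
```

Request:
servo_tool([
  [[0, 0, 0], 0, 1],
  [[0, 0, 0], 0, 1],
  [[0, 0, 0], 0, 1],
  [[0, 0, 0], 0, 1],
])

```text
clock: 13.25
eef_pos: [0.5272, 0.2202, 0.1624]
eef_rot: [[0.001, -0.993, 0.117], [0.0, 0.117, 0.993], [-1.0, -0.001, 0.0]]
contact_force: [-0.3, -1.1, -1.2]
opening: 0.0269
```

```bash
python3 - <<'E'
from h import *
import pickle
o=arm.get_obs();print(o['eef_pos'],o['contact_force'],o['opening'])
shift([.527,.22,.1435],174,o)
for n in ['wrist','top','side']:
    c=arm.capture(n)
    pickle.dump((c,o),open(n+'9.pkl','wb'))
    if n=='wrist': save(c,'w9.png')
    else:
        im=cv2.cvtColor(c['color'],cv2.COLOR_RGB2BGR)
        im=im[140:225,150:250] if n=='top' else im[90:200,165:285]
        cv2.imwrite(f'pics/{n}9.png',cv2.resize(im,None,fx=5,fy=5,interpolation=cv2.INTER_CUBIC))
E
```

```text
[0.5271872  0.22016997 0.16241492] [-0.28298845 -1.0810865  -1.2347239 ] 0.02686010501092072
shift mm [18.9  0.2 -0.2] jaw yaw 173.3 turn -0.7 q6 -2.723 q1 0.302
```

View pics/w9.png

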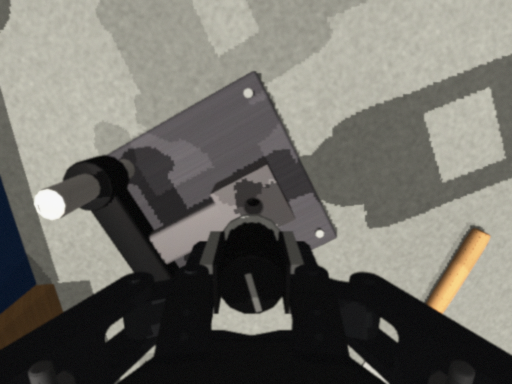

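View pics/side9.png

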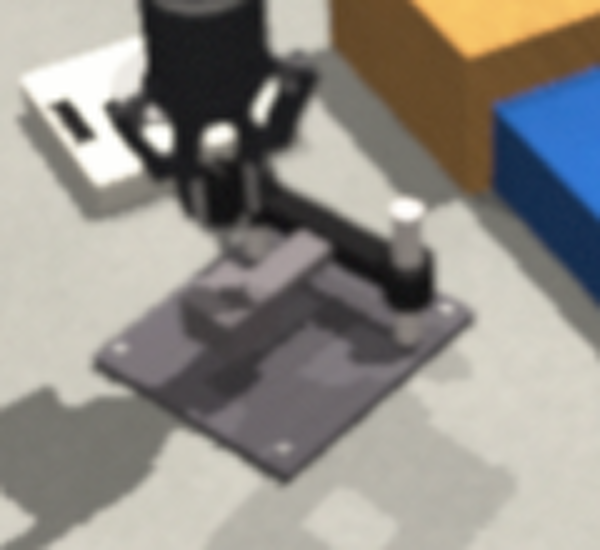

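```bash
python3 - <<'E'
from h import *
import pickle
c,o=pickle.load(open('wrist9.pkl','rb'))
im=cv2.cvtColor(c['color'],cv2.COLOR_RGB2BGR)[170:320,180:330]
cv2.imwrite('pics/w9z.png',cv2.resize(im,None,fx=4,fy=4,interpolation=cv2.INTER_CUBIC))
R=np.array(o['eef_rot'])
def tool(p): return (R.T@(p-o['eef_pos'])*1000).round(1)
for uv in [(253.5,205.5)]:
    p=ray(c,*uv,.084,o); print('hole',p,tool(p))
# predicted flange-rim projection for knob at tool (x,0,0): flange underside at TCP +16.3 mm ahead? top 12.3
Rc,t=pose(c,o)
for dz in (-2,0,2):
  pts=[]
  for a in np.radians(np.arange(180,361,30)):
    q=R@np.array([.0123,.017*np.cos(a),.017*np.sin(a)+dz/1000])+o['eef_pos']
    pc=Rc.T@(q-t); pts.append(cv2.projectPoints(pc.reshape(1,3),np.zeros(3),np.zeros(3),K(c),np.array(c['dist_coeffs']))[0].ravel())
  print(dz,np.round(pts,1).tolist())
E
```

```text
hole [0.52622309 0.21861377 0.084     ] [78.4  0.8 -1.7]
-2 [[219.8, 243.3], [223.8, 227.9], [235.9, 216.3], [252.9, 212.0], [269.8, 216.3], [281.9, 227.9], [285.8, 243.4]]
0 [[219.9, 246.9], [223.9, 231.6], [235.9, 220.1], [252.9, 215.8], [269.7, 220.1], [281.8, 231.6], [285.7, 246.9]]
2 [[220.0, 250.4], [224.0, 235.2], [236.0, 223.8], [252.8, 219.6], [269.7, 223.8], [281.7, 235.3], [285.6, 250.5]]
```

View pics/w9z.png

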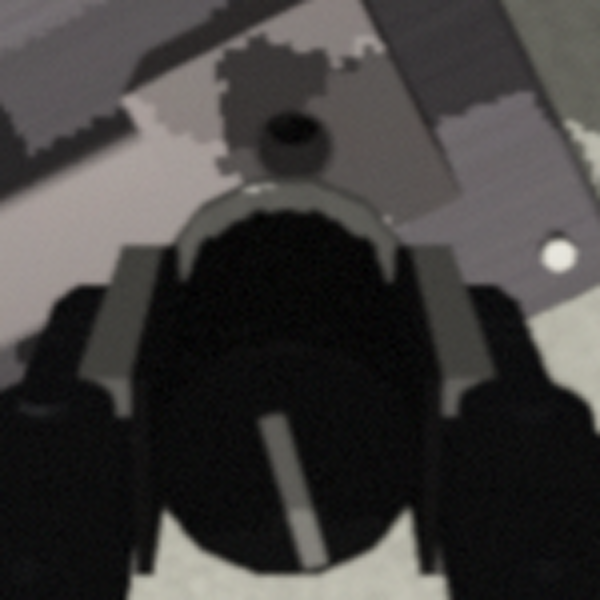

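The hole mouth is at about (253.7,206) and the flange rim's apex at (251.7,215). That calls for a correction of roughly +0.9 mm in y and −0.6 mm in z. I'll lower to just above the mouth and recheck.

Request:
servo_tool([
  [[0.01, 0.001, -0.0006], 0, 1],
  [[0.02, 0.001, -0.0006], 0, 1],
  [[0.029, 0.001, -0.0006], 0, 1],
  [[0.033, 0.001, -0.0006], 0, 1],
  [[0.033, 0.001, -0.0006], 0, 1],
])

```text
clock: 14.02
eef_pos: [0.5257, 0.2196, 0.1284]
eef_rot: [[-0.001, -0.993, 0.116], [-0.0, 0.116, 0.993], [-1.0, 0.001, -0.0]]
contact_force: [-0.4, 0.1, -0.3]
opening: 0.0265
```

Request:
servo_tool([
  [[0, 0, 0], 0, 1],
  [[0, 0, 0], 0, 1],
  [[0, 0, 0], 0, 1],
])

```text
clock: 14.4
eef_pos: [0.5261, 0.2198, 0.1293]
eef_rot: [[0.001, -0.993, 0.116], [0.0, 0.116, 0.993], [-1.0, -0.0, 0.0]]
contact_force: [0.1, 0.3, -0.9]
opening: 0.0266
```

```bash
python3 - <<'E'
from h import *
o=arm.get_obs();print(o['eef_pos'],o['contact_force'],o['opening'])
shift([.527,.22,.1053],174,o)
c=arm.capture('wrist')
im=cv2.cvtColor(c['color'],cv2.COLOR_RGB2BGR)[170:320,180:330]
cv2.imwrite('pics/w10z.png',cv2.resize(im,None,fx=4,fy=4,interpolation=cv2.INTER_CUBIC))
c=arm.capture('side')
im=cv2.cvtColor(c['color'],cv2.COLOR_RGB2BGR)[110:170,180:240]
cv2.imwrite('pics/side10.png',cv2.resize(im,None,fx=10,fy=10,interpolation=cv2.INTER_CUBIC))
E
```

```text
[0.52609307 0.21975571 0.12934776] [ 0.09877958  0.27393891 -0.89487202] 0.026593563360903356
shift mm [24.  -0.9  0.3] jaw yaw 173.3 turn -0.7 q6 -2.724 q1 0.302
```

View pics/w10z.png

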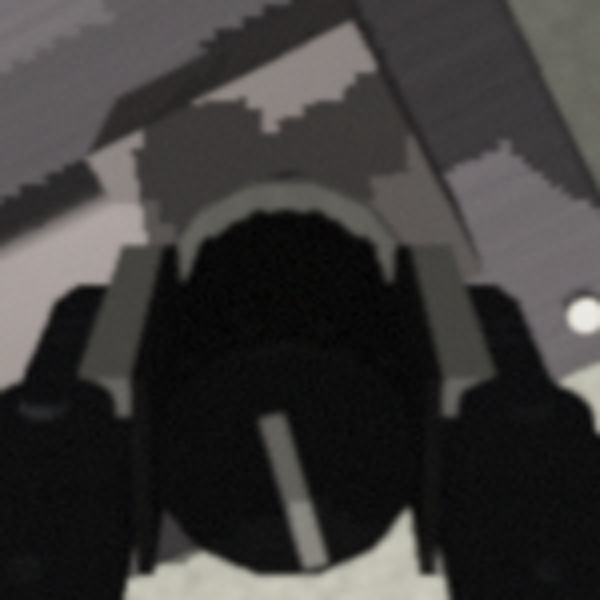

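View pics/side10.png

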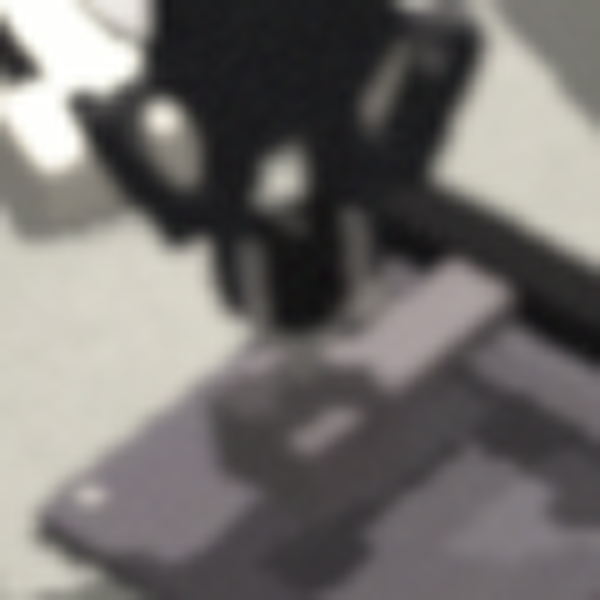

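The last sliver of the hole shows at (285,175), centred on the flange's apex, so the alignment looks good. I'll lower 10 mm and check the force.

Request:
servo_tool([
  [[0.003, 0, 0], 0, 1],
  [[0.006, 0, 0], 0, 1],
  [[0.009, 0, 0], 0, 1],
  [[0.01, 0, 0], 0, 1],
  [[0.01, 0, 0], 0, 1],
])

```text
clock: 15.12
eef_pos: [0.5259, 0.2196, 0.1189]
eef_rot: [[-0.0, -0.993, 0.116], [-0.0, 0.116, 0.993], [-1.0, 0.0, -0.0]]
contact_force: [-0.6, -0.5, -0.5]
opening: 0.0269
```

Request:
servo_tool([
  [[0.003, 0, 0], 0, 1],
  [[0.006, 0, 0], 0, 1],
  [[0.009, 0, 0], 0, 1],
  [[0.01, 0, 0], 0, 1],
  [[0.01, 0, 0], 0, 1],
])

```text
clock: 15.75
eef_pos: [0.5259, 0.2197, 0.1089]
eef_rot: [[-0.0, -0.993, 0.116], [-0.0, 0.116, 0.993], [-1.0, 0.0, -0.0]]
contact_force: [-0.4, -0.6, -1.1]
opening: 0.0267
```

Request:
servo_tool([
  [[0.002, 0, 0], 0, 1],
  [[0.004, 0, 0], 0, 1],
  [[0.004, 0, 0], 0, 1],
  [[0.004, 0, 0], 0, 1],
])

```text
clock: 16.25
eef_pos: [0.526, 0.2197, 0.1051]
eef_rot: [[0.0, -0.993, 0.116], [0.0, 0.116, 0.993], [-1.0, -0.0, 0.0]]
contact_force: [0.3, -0.2, 0.7]
opening: 0.0269
```

Request:
servo_tool([
  [[0.001, 0, 0], 0, 1],
  [[0.0015, 0, 0], 0, 1],
  [[0.0015, 0, 0], 0, 1],
  [[0.0015, 0, 0], 0, 1],
])

```text
clock: 16.75
eef_pos: [0.5261, 0.2198, 0.1042]
eef_rot: [[0.0, -0.993, 0.116], [0.0, 0.116, 0.993], [-1.0, -0.0, 0.0]]
contact_force: [-2.2, 0.0, 5.8]
opening: 0.0263
```

Request:
servo_tool([
  [[0.001, 0, 0], 0, 1],
  [[0.002, 0, 0], 0, 1],
  [[0.0026, 0, 0], 0, 1],
  [[0.0026, 0, 0], 0, 1],
  [[0.0026, 0, 0], 0, 1],
])

```text
clock: 17.38
eef_pos: [0.5262, 0.2199, 0.103]
eef_rot: [[0.0, -0.993, 0.116], [0.0, 0.116, 0.993], [-1.0, -0.0, 0.0]]
contact_force: [-5.2, -0.3, 11.9]
opening: 0.0267
```

Request:
servo_tool([
  [[0.001, 0.0003, 0], 10, 1],
  [[0.0013, 0.0003, 0], 20, 1],
  [[0.0015, 0.0003, 0], 30, 1],
  [[0.0017, 0.0003, 0], 40, 1],
  [[0.0018, 0.0003, 0], 50, 1],
])

```text
clock: 18.0
eef_pos: [0.5257, 0.2203, 0.1016]
eef_rot: [[-0.0, -0.545, 0.838], [0.001, 0.838, 0.545], [-1.0, 0.001, 0.0]]
contact_force: [-7.0, -0.3, 13.6]
opening: 0.0266
```

```bash
python3 - <<'E'
from h import *
o=arm.get_obs();print(o['eef_pos'],o['contact_force'],o['wrist_torque'],o['opening'])
shift([.527,.22,.1053],174,o)
c=arm.capture('wrist');save(c,'w11.png')
E
```

```text
[0.52573996 0.22034176 0.10161765] [-6.95585048 -0.34257299 13.64777944] [-0.01588247  1.41034218  0.01219211] 0.026642081190567497
shift mm [-3.7 -1.   0.9] jaw yaw 123.0 turn -51.0 q6 -1.845 q1 0.302
```

View pics/w11.png

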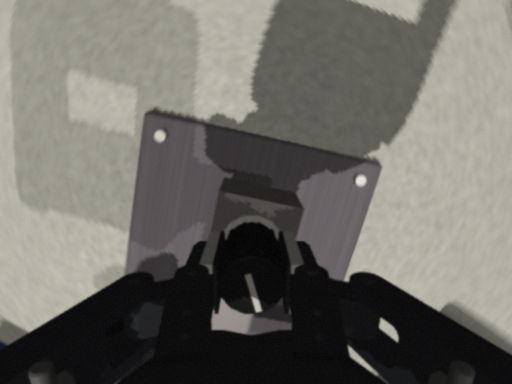

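Request:
servo_tool([
  [[0.0005, 0.0003, -0.0004], 10, 1],
  [[0.0008, 0.0005, -0.0008], 20, 1],
  [[0.0011, 0.0005, -0.0008], 30, 1],
  [[0.0013, 0.0005, -0.0008], 40, 1],
  [[0.0014, 0.0005, -0.0008], 50, 1],
])

```text
clock: 18.68
eef_pos: [0.5254, 0.2209, 0.1007]
eef_rot: [[0.001, 0.292, 0.956], [0.002, 0.956, -0.292], [-1.0, 0.003, 0.001]]
contact_force: [-5.6, 0.8, 13.7]
opening: 0.0266
```

```bash
python3 - <<'E'
from h import *
o=arm.get_obs();print(o['eef_pos'],o['contact_force'],o['wrist_torque'],o['opening'])
shift([.527,.22,.1053],174,o)
E
```

```text
[0.52540115 0.22086369 0.10072187] [-5.56789404  0.82714603 13.65329418] [0.26992256 1.25371657 0.03997473] 0.026556151111394064
shift mm [-4.6 -0.3  1.8] jaw yaw 73.0 turn -101.0 q6 -0.972 q1 0.303
```

Request:
servo_tool([
  [[0.0005, -0.0001, -0.0004], 10, 1],
  [[0.0008, -0.0002, -0.0006], 20, 1],
  [[0.001, -0.0002, -0.0006], 30, 1],
  [[0.0012, -0.0002, -0.0006], 40, 1],
  [[0.0014, -0.0002, -0.0006], 50, 1],
])

```text
clock: 19.3
eef_pos: [0.5256, 0.2214, 0.0999]
eef_rot: [[0.004, 0.92, 0.391], [0.004, 0.391, -0.921], [-1.0, 0.005, -0.002]]
contact_force: [-4.8, 2.9, 13.6]
opening: 0.0268
```

```bash
python3 - <<'E'
from h import *
o=arm.get_obs();print(o['eef_pos'],o['contact_force'],o['wrist_torque'],o['opening'])
shift([.527,.22,.1053],174,o)
E
```

```text
[0.52559131 0.22141243 0.09985785] [-4.82941169  2.92767123 13.56389897] [ 0.61141433  0.84217973 -0.01142361] 0.02679914307273072
shift mm [-5.4  0.8  1.8] jaw yaw 23.0 turn -151.0 q6 -0.099 q1 0.303
```

Request:
servo_tool([
  [[0.0005, -0.0001, -0.0003], 10, 1],
  [[0.0008, -0.0002, -0.0004], 20, 1],
  [[0.001, -0.0002, -0.0004], 30, 1],
  [[0.0012, -0.0002, -0.0004], 40, 1],
  [[0.0014, -0.0002, -0.0004], 50, 1],
])

```text
clock: 19.92
eef_pos: [0.5263, 0.2217, 0.0991]
eef_rot: [[0.006, 0.891, -0.454], [0.004, -0.454, -0.891], [-1.0, 0.004, -0.006]]
contact_force: [-2.5, 2.4, 14.0]
opening: 0.0268
```

```bash
python3 - <<'E'
from h import *
o=arm.get_obs();print(o['eef_pos'],o['contact_force'],o['wrist_torque'],o['opening'])
shift([.527,.22,.1053],174,o)
c=arm.capture('wrist');save(c,'w12.png')
E
```

```text
[0.52629903 0.22172711 0.09905931] [-2.48613899  2.44645097 14.03059303] [ 0.44613044  0.48671348 -0.00269745] 0.026764269445198312
shift mm [-6.2  1.4  1.2] jaw yaw -27.0 turn -201.0 q6 0.774 q1 0.304
```

View pics/w12.png

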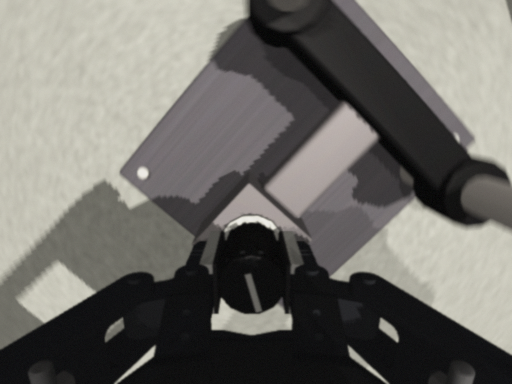

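Request:
servo_tool([
  [[0.0004, 0, -0.0002], 10, 1],
  [[0.0007, 0, -0.0002], 20, 1],
  [[0.0009, 0, -0.0002], 30, 1],
  [[0.0011, 0, -0.0002], 40, 1],
  [[0.0012, 0, -0.0002], 50, 1],
])

```text
clock: 20.6
eef_pos: [0.527, 0.2213, 0.0981]
eef_rot: [[0.008, 0.225, -0.974], [0.002, -0.974, -0.225], [-1.0, -0.001, -0.008]]
contact_force: [-2.1, -0.5, 14.5]
opening: 0.0265
```

Request:
servo_tool([
  [[0.0004, 0, 0], 10, 1],
  [[0.0006, 0, 0], 20, 1],
  [[0.0008, 0, 0], 30, 1],
  [[0.001, 0, 0], 40, 1],
])

```text
clock: 21.1
eef_pos: [0.5271, 0.2205, 0.0974]
eef_rot: [[0.007, -0.453, -0.891], [0.001, -0.891, 0.453], [-1.0, -0.004, -0.006]]
contact_force: [-2.0, -3.0, 16.0]
opening: 0.0268
```

```bash
python3 - <<'E'
from h import *
o=arm.get_obs();print(o['eef_pos'],o['contact_force'],o['wrist_torque'],o['opening'])
shift([.527,.22,.1053],174,o)
E
```

```text
[0.52709125 0.22051588 0.09737045] [-1.96198079 -2.96993568 15.95038721] [-0.55813715  0.43591604  0.05833094] 0.026797815142466017
shift mm [-7.9  0.5 -0.2] jaw yaw -117.0 turn -291.0 q6 2.345 q1 0.303
```

Request:
servo_tool([
  [[0.0002, 0, 0], 8, 1],
  [[0.0003, 0, 0], 16, 1],
  [[0.0003, 0, 0], 24, 1],
  [[0.0003, 0, 0], 27, 1],
])

```text
clock: 21.6
eef_pos: [0.527, 0.2205, 0.0973]
eef_rot: [[0.007, -0.806, -0.591], [0.001, -0.591, 0.806], [-1.0, -0.006, -0.004]]
contact_force: [-3.1, -3.0, 17.4]
opening: 0.0267
```

```bash
python3 - <<'E'
from h import *
o=arm.get_obs();print(o['eef_pos'],o['contact_force'],o['wrist_torque'],o['opening'])
shift([.527,.22,.1053],174,o)
c=arm.capture('wrist');save(c,'w13.png')
c=arm.capture('side')
im=cv2.cvtColor(c['color'],cv2.COLOR_RGB2BGR)[110:170,180:240]
cv2.imwrite('pics/side13.png',cv2.resize(im,None,fx=10,fy=10,interpolation=cv2.INTER_CUBIC))
E
```

```text
[0.52700501 0.22046035 0.09725207] [-3.05807313 -2.95168137 17.42033518] [-0.57933091  0.51435805  0.07899852] 0.02665183452985437
shift mm [-8.   0.2 -0.4] jaw yaw -143.8 turn -317.8 q6 2.813 q1 0.303
```

View pics/w13.png

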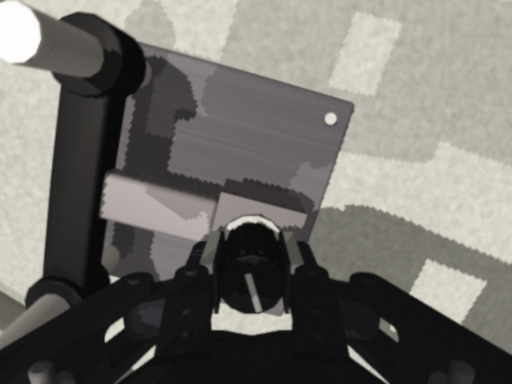

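View pics/side13.png

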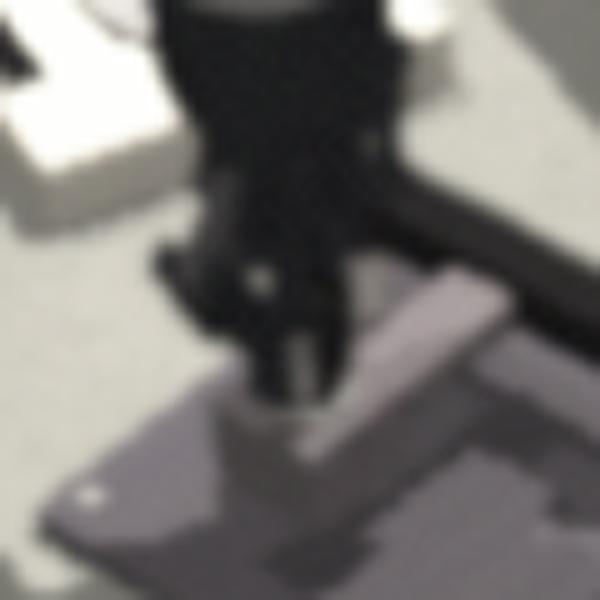

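Sinking has stopped: the last 27° moved it only 0.1 mm, with force and torque rising. The flange is seated, so I'll unload the push and then release.

Request:
servo_tool([
  [[-0.001, 0, 0], 0, 1],
  [[-0.002, 0, 0], 0, 1],
  [[-0.003, 0, 0], 0, 1],
  [[-0.003, 0, 0], 0, 1],
])

```text
clock: 22.2
eef_pos: [0.5269, 0.2205, 0.0987]
eef_rot: [[0.008, -0.805, -0.593], [0.001, -0.593, 0.805], [-1.0, -0.007, -0.004]]
contact_force: [1.9, -1.1, 10.3]
opening: 0.0262
```

Request:
servo_tool([
  [[-0.001, 0, 0], 0, 1],
  [[-0.002, 0, 0], 0, 1],
  [[-0.003, 0, 0], 0, 1],
  [[-0.003, 0, 0], 0, 1],
])

```text
clock: 22.7
eef_pos: [0.5258, 0.2205, 0.0997]
eef_rot: [[0.005, -0.805, -0.593], [0.001, -0.593, 0.805], [-1.0, -0.005, -0.002]]
contact_force: [5.3, -0.2, 3.6]
opening: 0.0267
```

Request:
servo_tool([
  [[-0.0006, -0.0006, -0.0004], 0, 1],
  [[-0.0006, -0.0006, -0.0004], 0, 1],
  [[-0.0006, -0.0006, -0.0004], 0, 0],
  [[-0.0006, -0.0006, -0.0004], 0, -1],
  [[-0.0006, -0.0006, -0.0004], 0, -1],
])

```text
clock: 23.32
eef_pos: [0.5234, 0.2199, 0.0979]
eef_rot: [[-0.003, -0.805, -0.593], [-0.001, -0.593, 0.805], [-1.0, 0.003, 0.001]]
contact_force: [-0.4, -0.6, 0.1]
opening: 0.077
```

Request:
servo_tool([
  [[0, 0, 0], 0, -1],
  [[0, 0, 0], 0, -1],
  [[-0.01, 0, 0], 0, -1],
  [[-0.03, 0, 0], 0, -1],
  [[-0.06, 0, 0], 0, -1],
])

```text
clock: 23.95
eef_pos: [0.5243, 0.2201, 0.1604]
eef_rot: [[-0.0, -0.805, -0.593], [-0.0, -0.593, 0.805], [-1.0, 0.001, 0.0]]
contact_force: [-0.6, -0.5, 0.4]
opening: 0.0853
```

Request:
servo_tool([
  [[-0.04, 0, 0], 0, -1],
  [[-0.06, 0, 0], 0, -1],
  [[-0.06, 0, 0], 0, -1],
  [[-0.06, 0, 0], 0, -1],
  [[-0.06, 0, 0], 0, -1],
])

```text
clock: 24.58
eef_pos: [0.5236, 0.2199, 0.2169]
eef_rot: [[-0.003, -0.805, -0.593], [-0.001, -0.593, 0.805], [-1.0, 0.003, 0.001]]
contact_force: [-0.3, -0.1, -0.4]
opening: 0.0855
```

```bash
python3 - <<'E'
from h import *
o=arm.get_obs();print(o['eef_pos'],o['contact_force'],o['opening'])
c=arm.capture('wrist');save(c,'w14.png')
W=cloud(c,o);P=W.reshape(-1,3);P=P[np.isfinite(P).all(1)]
Q=P[(np.hypot(P[:,0]-.527,P[:,1]-.22)<.012)];print('grip top z',np.percentile(Q[:,2],[5,50,95]))
Q=P[(P[:,2]>.115)&(np.hypot(P[:,0]-.527,P[:,1]-.22)<.022)&(P[:,2]<.14)];print(len(Q),cv2.minEnclosingCircle((Q[:,:2]*1000).astype(np.float32)))
c=arm.capture('side')
im=cv2.cvtColor(c['color'],cv2.COLOR_RGB2BGR)[110:170,180:240]
cv2.imwrite('pics/side14.png',cv2.resize(im,None,fx=10,fy=10,interpolation=cv2.INTER_CUBIC))
E
```

```text
[0.52356111 0.21985346 0.21685475] [-0.30961196 -0.11818316 -0.38024902] 0.08548733744382908
grip top z [0.12425181 0.28912901 0.29763642]
1077 ((526.2745971679688, 219.68612670898438), 14.767679214477539)
```

View pics/w14.png

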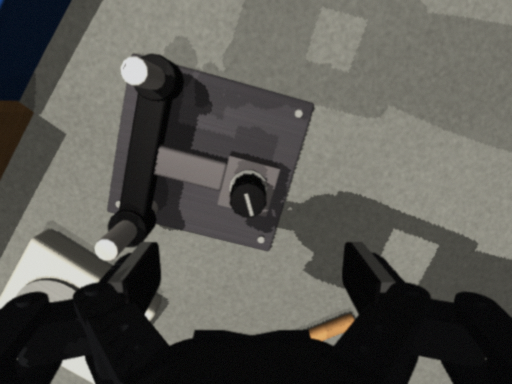

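View pics/side14.png

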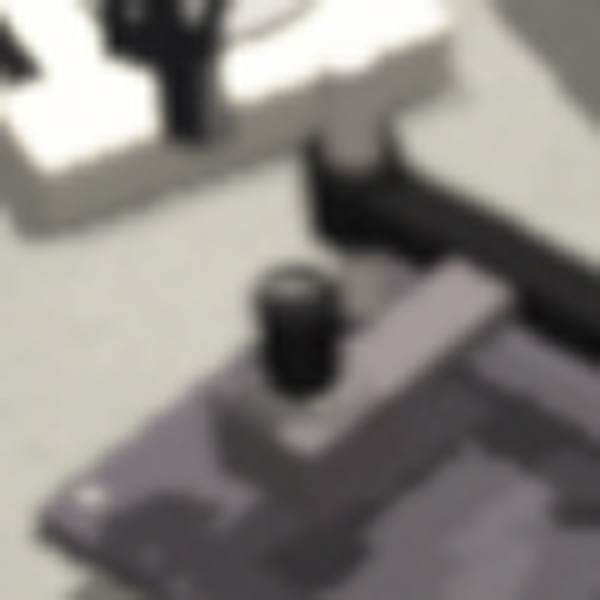

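The knob stands upright in the boss with the gripper clear; its grip is at (247,195) in the wrist view. I'll check the top height against the boss.

```bash
python3 - <<'E'
from h import *
o=arm.get_obs()
c=arm.capture('wrist')
W=cloud(c,o);P=W.reshape(-1,3);P=P[np.isfinite(P).all(1)&(P[:,2]<.15)]
r=np.hypot(P[:,0]-.5265,P[:,1]-.2198)
Q=P[(r<.010)&(P[:,2]>.1)];print('top',np.percentile(Q[:,2],[10,50,90]), np.linalg.lstsq(np.c_[Q[:,:2]-[.5265,.2198],np.ones(len(Q))],Q[:,2],rcond=None)[0])
print('boss',np.median(P[(r>.02)&(r<.027)&(P[:,2]>.07)&(P[:,2]<.1)][:,2]))
F=P[(r>.0145)&(r<.0165)&(P[:,2]>.07)&(P[:,2]<.1)][:,2];print('flange',len(F),np.percentile(F,[10,50,90]))
c=arm.capture('top');save(c,'top14.png')
E
```

```text
top [0.12391275 0.12479552 0.12566532] [0.00358977 0.00446808 0.12479907]
boss 0.08243589459707351
flange 158 [0.08500111 0.08677612 0.09069472]
```

View pics/top14.png

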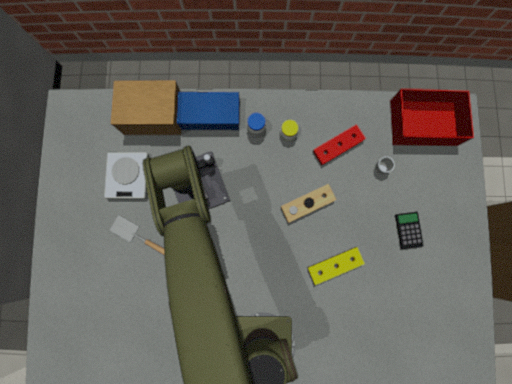

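The knob's top is 42.4 mm above the boss, against 42 mm when fully seated, and it stands upright. Nothing else has moved, so I'm handing in.

```bash
python3 -c "
from bench import arm
print(arm.finish_job())"
```

```text
the job is handed in; nothing more can be done
None
```

The clamp knob is threaded into the boss with its flange seated, released, and the job is handed in at about 25 s on the robot's clock.

- **How it was done:** I took the knob from the wooden rack and set its stud in the pilot hole. I then turned it about 317° clockwise in a single grasp. The push read about 12 N before turning and 13.6 to 17.4 N during it.
- **Seated:** over the last 27° it sank only about 0.1 mm while force and torque rose, so I stopped there, took the push off and let go.
- **Final checks:** the knob's top measured 42.4 mm above the boss (42.0 mm expected when seated) and level to under 0.5°. The gripper was open and well clear, with no contact force beyond noise. In the last top view the rack, the other fittings and the jars, cup and spatula looked unmoved; I compared these by eye only.
- **Small disagreements:**
  - Side loads of up to about 7 N showed at the wrist while pushing and unloading, as the springy arm bent.
  - The top camera placed the hole about 3 mm from where the wrist camera did. I used the wrist view, and the stud dropped in without resistance.

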